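# Gauge two washed bushings, then crack the washing tank's stuck lid

## Task

Two washed bushings stand draining on the closed lid of the parts-washing tank: leave the one that slides fully down over the gauge pin standing on that pin, and put the one that is too tight into the reject tray. Then take the lid by its bow handle, break it free from its sticky seal and finish while holding it still, about 3 cm open at its front edge, so that the fumes draw off slowly; do not let it fly wide open. Leave everything else on the bench as it lies.

Things in the scene. Friction and masses are not known exactly. Their poses are not given: they have to be found in the camera images.
- bushing_a_mid (a point): centre (half-way up) of one plain bronze bushing, a straight tube 36 mm in outside diameter and 50 mm high with a bore of 22.5 mm, about 0.24 kg; its z axis is the bore's axis. It stands upright on the tank's lid beside the other bushing; the two may have changed places
- bushing_b_mid (a point): centre (half-way up) of the other bronze bushing, of the same outside size (36 mm by 50 mm high) but with a bore of only 16 mm, about 0.32 kg; its z axis is the bore's axis. It stands upright on the tank's lid
- bushing_a: the same bushing as bushing_a_mid, origin at the centre of its underside
- bushing_b: the same bushing as bushing_b_mid, origin at the centre of its underside
- gauge_seat (a point): foot of the gauge pin, on the pin's axis at the top of its shoulder, 24 mm above the bench: a bushing that is fully home stands on this shoulder (32 mm across). The upright steel pin, 20 mm in diameter, rises 59 mm above this point, the last 13 mm tapered to an 8 mm nose. It stands on a heavy round steel base, 90 mm across and 20 mm high, which is fixed to the bench
- tray: reject tray: open shallow aluminium tray, outside 180 mm along its own x, 140 mm along its own y and 35 mm high, walls and floor 3 mm; origin at the centre of its underside, on the bench. Fixed to the bench, empty at the start
- tank: steel parts-washing tank on four feet, 260 mm along its own x, 200 mm along its own y; origin on the bench under its middle; its front (away from the hinge) faces its own -x. Fixed to the bench. The top of the closed lid, on which the bushings stand, is 155 mm above the bench; the lid is flat, 268 mm by 210 mm, with a 10 mm turned-down edge
- lid_hinge (a point): middle of the lid's hinge axis, at the tank's far edge, 152 mm above the bench; the axis runs along the tank's y, and this point does not move with the lid. The lid's front edge is 272 mm from it
- lid (a joint): opening angle of the lid in rad: 0 shut, growing as the front edge rises (0.11 is 30 mm at the front edge). The rubber gasket sticks: pulled up at the bow handle the lid stays shut up to a peak of 18 to 22 N, lets go within the first 7 mm of travel at its front edge, and from there only the lid's weight (some 5 to 8 N at the handle) pulls it shut. It falls shut when it is let go
- lid_handle: bow handle that stands on the lid near its front: a round steel bar 10 mm in diameter, 104 mm long, parallel to the tank's y; origin at the middle of the bar, which is 38 mm above the lid's top, 213 mm in front of the hinge axis and 41 mm above it. The legs at the bar's ends leave 94 mm free between them. Axes as the tank's, turning with the lid
- wrench: bystander: open-ended steel wrench, 180 mm long, lying on the bench
- compound_bar: bystander: bar of brown polishing compound, 110 by 45 by 30 mm
- caliper: bystander: steel caliper, 200 mm long, lying flat
- oil_can: bystander: oil can 68 mm across with a bent spout, 178 mm high
- brush: bystander: flat parts brush, 200 mm long
- tin: bystander: low round tin, 76 mm across, 42 mm high
Not all that is in view belongs to the job. What is shaped like the part that bears gauge_seat but brown, purple or turquoise is not meant.

How it is judged:
By the outcome, as a careful person would: the job done as asked, in the order asked, and still so for the second after the job is handed in, while the arm keeps its last pose, push and grip.
It also fails if it takes over 70 s, if anything falls off the work surface, if the arm or the gripper's body presses on something with over 40 N, if the wrist force passes 120 N, or if a joint passes its speed limit or range.

## Robot

A 7-joint arm with a two-finger parallel gripper is mounted at the origin on the work surface. World frame = base frame: x ahead of the robot, y to its left, z up, the work surface at z = 0. Lengths are in mm, angles in degrees, forces in N, time in s.
With the tool pointing down it reaches from about 400 to 850 mm from the base axis. Payload 10.4 kg.
Tool frame: the origin (TCP) lies at the centre of the arm's flange, where the gripper is bolted on; the fingertips stand 173 mm ahead of it and the grasp point (between the pads) lies 155 mm ahead of it (env.grasp_offset is the distance from the TCP to the grasp point, in mm); z points along the fingers, y is the line along which they close (so a half turn about z gives the same grasp; the last joint's range is limited). The gripper opens to 85 mm and grips with 20 to 120 N. Pads are 22 mm wide; open, the fingers measure 114 mm over their backs; the gripper's body (76 mm by 85 mm) begins 54 mm behind the grasp point. The pads swing forward as they close: fully open they stand 13 mm farther back than shut.
Start: joints at [62.647, 19.034, -3.707, 83.658, 1.238, 77.344, -5.071], TCP at [274.566, -561.468, 404.738] pointing down, gripper open.
Joint ranges: [-148.97, 148.97], [-28.65, 121.19], [-84.17, 76.75], [9.2, 138.47], [-72.65, 252.65], [3.7, 117.97], [-149.18, 149.18]. Speed limits (degrees/s): [127.2, 127.2, 159.86, 159.86, 180, 180, 180].

## Interface

Orientations are given as a 3x3 rotation matrix whose columns are the frame's x, y, z axes.
In Python, from workcell import env gives the robot as it stands.
- The arm moves only by the shell command python3 -m jog 'ROWS' [FORCE]. ROWS is JSON, a list that holds one entry, the list of rows, each a list of 7 numbers: the shift along the world's x, y, z in m, then the turn, a rotation vector about the world's x, y, z in rad, then the opening, from -1 (shut) to 1 (fully open). A call has 1 to 12 rows; each row shifts and turns the commanded pose from where the row before left it; what a row does not reach is not made up. A row lasts 1/10 s, in which the tool goes at most 50 mm and 8.59 degrees, less where a joint would pass 70% of its speed; a pose out of reach is approached as far as the arm can. A call is refused whole if a number of a shift passes 0.05 or a number of a turn 0.15, either way. A call with a gripper value outside its range is refused whole. The fingers move at their own pace and stop on an object; FORCE is the grip in N (left out, the last holds). Time passes only in rows, so rows that do not move let the fingers close. It gives the time, the measured TCP pose, the force, the opening and the grip force at its end, in the units of the state.
- env.get_obs(): the state, without advancing time (a new reading comes with each control period).
- env.get_image(name): name is "scene" or "top"; returns a dict with "pixels" (384x512x3 uint8, blue, green, red), "camera_matrix" (3x3 intrinsics, pixels), "distortion" ([k1, k2, p1, p2, k3] as OpenCV has them; the pictures are not rectified), "view" (4x4, takes a point from world to camera coordinates). Camera axes: x right, y down, z forward; pixel columns grow to the right and rows downward; lengths in mm; the calibration is good to about 2 mm. A picture is of the moment at which its call begins. There is no depth.
- env.hand_in(): hands the job in; it is judged then, once.
The state is a dict: "t": time; "q": joint angles; "joint_velocities": joint speeds; "effort": joint torques, N m; "tool_pos": TCP position; "ee_rot": TCP orientation; "wrist_force": force on the tool from outside, world axes, zero at the start; "wrist_torque": the same for the moment, N m; "opening": opening from 0.0 (shut) to 1.0 (fully open); "gripper_force": force on a finger pad.
Only numpy, scipy, OpenCV 4.12 (cv2) and the standard library are available. Lean on these libraries where they do the work, as an engineer would, in place of code of your own. Each camera call takes 0.05 s, during which the arm holds its last target. There are 200 camera calls.

## Working session

There is one attempt and no reset: what is moved stays moved. The work goes in short steps, Python scripts to look and compute and a shell command to move; the robot and the scene stay as the last step left them, time stands still between calls to the robot, and variables do not carry over. Pictures are saved under pics/ and viewed, at most 11 in all, crops included, and the job is handed in when it is done.

```bash
mkdir -p pics; cat > h.py <<'E'
import numpy as np, cv2
from workcell import env
def shot(name,fn=None):
    im=env.get_image(name)
    if fn: cv2.imwrite('pics/'+fn,im['pixels'])
    return im
def ray(im,uv):
    p=cv2.undistortPoints(np.array([[uv]],float),np.array(im['camera_matrix']),np.array(im['distortion'])).ravel()
    V=np.array(im['view']);R=V[:3,:3];c=-R.T@V[:3,3]
    return c,R.T@np.array([p[0],p[1],1])
def onz(im,uv,z):
    c,d=ray(im,uv);return c+d*(z-c[2])/d[2]
def proj(im,P):
    V=np.array(im['view'])
    r=cv2.projectPoints(np.array(P,float).reshape(-1,3),cv2.Rodrigues(V[:3,:3])[0],V[:3,3],np.array(im['camera_matrix']),np.array(im['distortion']))[0]
    return r.reshape(-1,2)
E
python3 - <<'E'
from h import *
a=shot('scene','s0.png');b=shot('top','t0.png')
for i in(a,b):
    V=np.array(i['view']);print((-V[:3,:3].T@V[:3,3]).round(),V[2,:3].round(2))
o=env.get_obs();print(o)
cv2.imwrite('pics/t0b.png',cv2.resize(b['pixels'],(800,600),interpolation=cv2.INTER_CUBIC))
cv2.imwrite('pics/s0b.png',cv2.resize(a['pixels'],(800,600),interpolation=cv2.INTER_CUBIC))
E
```

```text
[1314. -206. 1126.] [-0.64  0.13 -0.76]
[ 246.  -38. 1861.] [ 0.14  0.01 -0.99]
{'t': 0.1, 'q': array([62.64746596, 19.06770982, -3.70541506, 83.70131998,  1.23852469,
       77.34631684, -5.07111588]), 'joint_velocities': array([-0.04405146, -0.22684475,  0.03088108, -0.18322793,  0.10225361,
        0.0337114 , -0.03716495]), 'effort': array([ 3.29051582e-03, -6.26743913e+01,  5.07114781e-02, -3.92430711e+01,
        1.64269132e-02,  7.04213278e-03,  3.99952489e-05]), 'tool_pos': array([ 274.48083252, -561.36222555,  404.00126115]), 'ee_rot': array([[ 8.98357533e-01,  4.39264512e-01, -6.55978213e-04],
       [ 4.39264993e-01, -8.98356811e-01,  1.14262384e-03],
       [-8.73883898e-05, -1.31463300e-03, -9.99999132e-01]]), 'wrist_force': array([-0.48059003, -0.4572113 , -0.52813959]), 'wrist_torque': array([ 0.01191989,  0.03215559, -0.0383069 ]), 'gripper_force': 0.0, 'opening': 0.9998104256221924}
```

View pics/t0b.png

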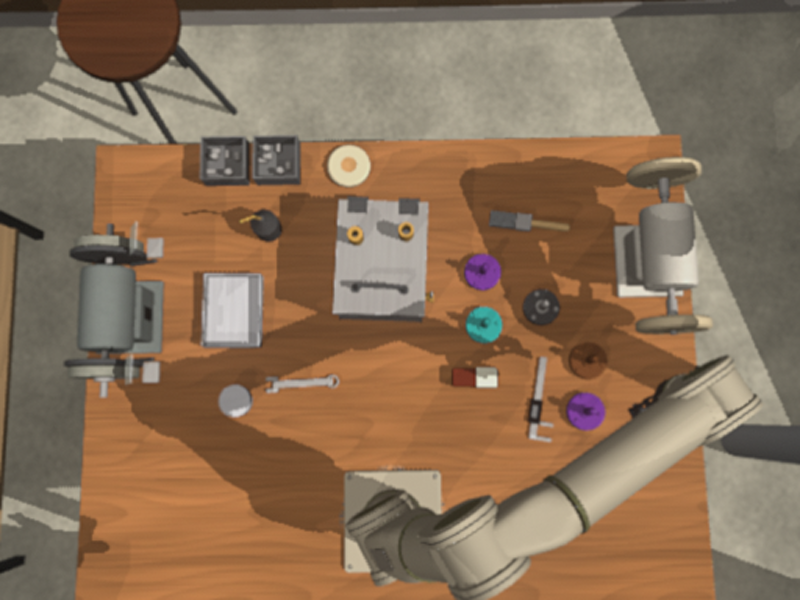

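View pics/s0b.png

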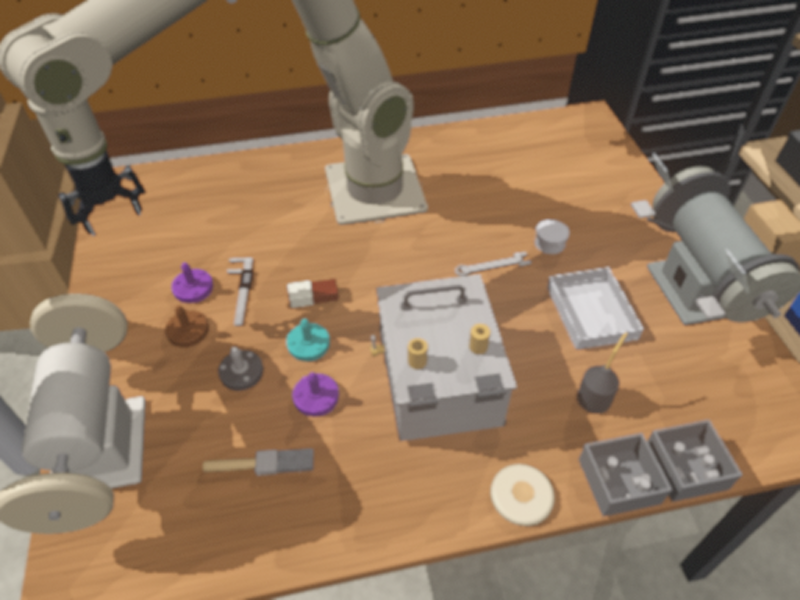

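The top view shows bushings at about (356,234) and (406,230), the handle bar from (352,287) to (406,288), the grey gauge at (541,306) and the tray at (232,310), all in the 800-wide picture. The scene view matches, with bushings at (418,353) and (480,338). I'll crop closer and measure.

```bash
python3 - <<'E'
from h import *
s=shot('scene');t=shot('top')
def crop(im,x0,y0,w,h,k): return cv2.resize(im['pixels'][y0:y0+h,x0:x0+w],(w*k,h*k),interpolation=cv2.INTER_CUBIC)
A=crop(s,250,195,80,50,10)[:300]
A=cv2.resize(s['pixels'][200:242,252:322],(800,300*1),interpolation=cv2.INTER_CUBIC) if 0 else crop(s,250,200,80,37,10)
B=crop(t,205,128,80,23,10)
cv2.imwrite('pics/c1.png',np.vstack([A[:370],B[:230]]))
for n,im,(x0,y0,x1,y1) in(('scene',s,(240,190,330,245)),('top',t,(210,130,280,165))):
    c=im['pixels'][y0:y1,x0:x1];hsv=cv2.cvtColor(c,cv2.COLOR_BGR2HSV)
    m=((hsv[...,1]>90)&(hsv[...,0]>10)&(hsv[...,0]<32)).astype(np.uint8)
    k,l,st,ce=cv2.connectedComponentsWithStats(m)
    for i in range(1,k):
        if st[i,4]>25:
            print(n,st[i],ce[i]+[x0,y0],'z205',onz(im,ce[i]+[x0,y0],205).round(1))
cv2.imwrite('pics/gauge.png',np.vstack([cv2.resize(crop(t,320,175,50,40,8),(400,300)),cv2.resize(crop(s,130,210,50,40,8),(400,300))]))
E
```

```text
scene [  0   0   9  55 245] [242.4        225.02857143] z205 [ 662.9 -108.4  205. ]
scene [ 73   0  17  50 437] [323.90846682 206.89244851] z205 [650.7 125.  205. ]
scene [ 61  18  12  18 177] [306.53672316 216.25423729] z205 [671.5  68.6 205. ]
scene [ 22  27  11  19 178] [266.84269663 225.74719101] z205 [679.3 -44.6 205. ]
top [  0   0   6  35 184] [212.17934783 145.84782609] z205 [669.1 123.5 205. ]
top [ 63   0   7  35 219] [276.35616438 147.50684932] z205 [ 659.1 -102.5  205. ]
top [45 12 10 12 84] [259.33333333 147.39285714] z205 [660.6 -42.6 205. ]
top [12 15 11 12 95] [226.90526316 150.18947368] z205 [652.6  71.7 205. ]
```

View pics/c1.png

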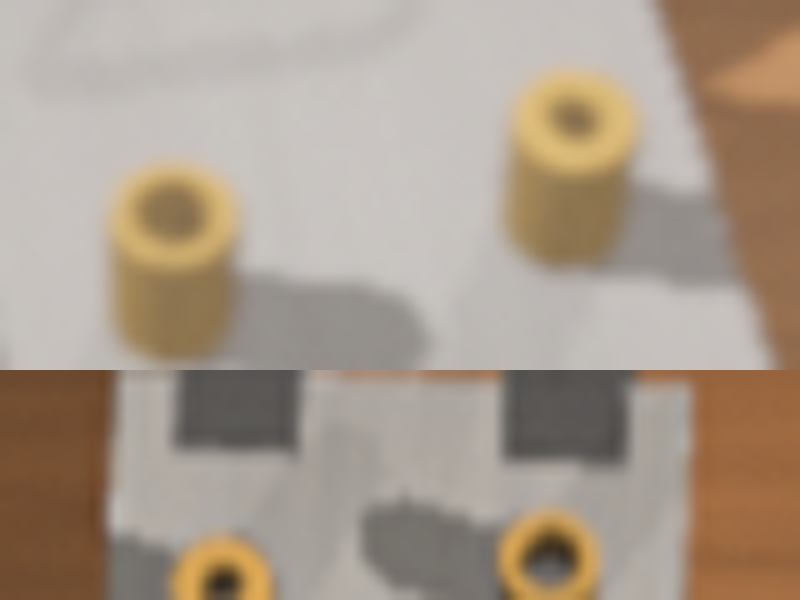

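View pics/gauge.png

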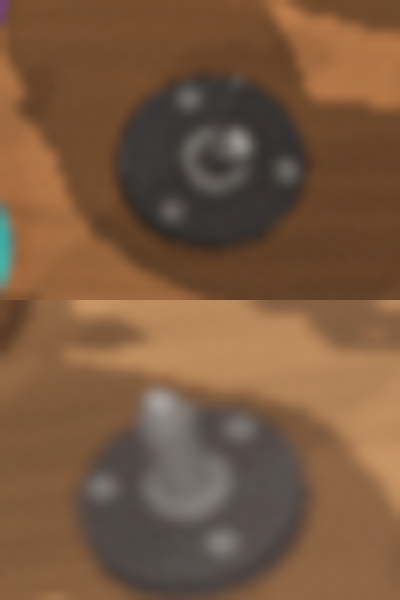

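The crop shows the wide-bore bushing (A) at scene left and top-view right, and the narrow one (B) at scene right. The gauge's shoulder ring shows at (217,160) in the top crop and (187,483) in the scene crop, and the pin tip at (238,143) and (160,400). Next I'll turn all of these into positions.

```bash
python3 - <<'E'
from h import *
s=shot('scene');t=shot('top')
for n,us,ut,z in(('A',(266.85,221.25),(259.35,146.35),205),('B',(306.95,211.75),(226.75,149.0),205),
 ('shoulder',(152.9,234.0),(346.7,195.9),24),('tip',(149.6,222.6),(349.3,193.6),82)):
    c1,d1=ray(s,us);c2,d2=ray(t,ut)
    k=np.linalg.lstsq(np.c_[d1,-d2],c2-c1,rcond=None)[0]
    print(n,onz(s,us,z).round(1),onz(t,ut,z).round(1),'tri',((c1+d1*k[0]+c2+d2*k[1])/2).round(1))
def comp(im,box,f,nm):
    x0,y0,x1,y1=box;c=im['pixels'][y0:y1,x0:x1];h=cv2.cvtColor(c,cv2.COLOR_BGR2HSV)
    m=f(h).astype(np.uint8);m=cv2.morphologyEx(m,cv2.MORPH_OPEN,np.ones((3,3)))
    k,l,st,ce=cv2.connectedComponentsWithStats(m);i=1+st[1:,4].argmax()
    cs=cv2.findContours((l==i).astype(np.uint8),0,1)[0][0]+[[x0,y0]]
    print(nm,st[i,4]);return cs
# lid outline, tray outline in both
for n,im,bl,bt in(('top',t,(205,118,285,208),(122,165,175,230)),('scene',s,(235,170,335,255),(345,165,415,228))):
  for nm,b,z in(('lid',bl,155),('tray',bt,35)):
    cs=comp(im,b,lambda h:(h[...,1]<60)&(h[...,2]>95),nm)
    q=cv2.approxPolyDP(cv2.convexHull(cs.astype(np.int32)),4,True)[:,0]
    for p in q: print(n,nm,p,onz(im,p,z).round(0))
# gauge base dark disc top view
for n,im,b in(('top',t,(328,175,366,215)),):
    cs=comp(im,b,lambda h:(h[...,1]<75)&(h[...,2]<110),'base');e=cv2.fitEllipse(cs.astype(np.float32));print(e,onz(im,e[0],20).round(1))
# handle bar ends from view (800->512)
k=.64
for p in((356,286.5),(405,288.5)):print('bar top',onz(t,((p[0]+.5)*k-.5,(p[1]+.5)*k-.5),193).round(1))
for p in((406,293),(464,290)):print('bar scene',onz(s,((p[0]+.5)*k-.5,(p[1]+.5)*k-.5),193).round(1))
cv2.imwrite('pics/c2.png',np.vstack([cv2.resize(t['pixels'][170:210,205:285],(600,300),interpolation=2),cv2.resize(s['pixels'][175:215,235:315],(600,300),interpolation=2)]))
E
```

```text
A [664.8 -41.2 205. ] [664.4 -42.7 205. ] tri [664.6 -42.  204.9]
B [656.9  74.1 205. ] [656.9  72.2 205. ] tri [657.   73.1 205.4]
shoulder [ 508.3 -373.5   24. ] [ 508.8 -375.3   24. ] tri [ 508.7 -374.3   24.8]
tip [ 505.9 -372.4   82. ] [ 509.  -374.7   82. ] tri [ 508.4 -372.9   85.6]
lid 3766
top lid [217 128] [748. 111. 155.]
top lid [273 130] [737. -94. 155.]
top lid [270 202] [473. -77. 155.]
top lid [213 200] [483. 126. 155.]
tray 1812
top tray [166 175] [600. 318.  35.]
top tray [166 220] [426. 316.  35.]
top tray [129 219] [432. 457.  35.]
top tray [130 175] [603. 457.  35.]
lid 5321
scene lid [315 170] [467. 162. 155.]
scene lid [330 245] [744. 118. 155.]
scene lid [325 254] [768.  95. 155.]
scene lid [251 254] [726. -99. 155.]
scene lid [242 184] [475. -75. 155.]
scene lid [293 170] [452.  94. 155.]
tray 2185
scene tray [389 171] [424. 460.  35.]
scene tray [411 211] [605. 457.  35.]
scene tray [407 217] [624. 433.  35.]
scene tray [368 222] [617. 304.  35.]
scene tray [351 178] [426. 318.  35.]
base 383
((346.00738525390625, 196.16148376464844), (20.96953773498535, 22.015642166137695), 95.4673080444336) [ 508.4 -373.3   20. ]
bar top [536.8  70.7 193. ]
bar top [530.3 -39.3 193. ]
bar scene [532.2 -31.8 193. ]
bar scene [548.4  76.6 193. ]
```

View pics/c2.png

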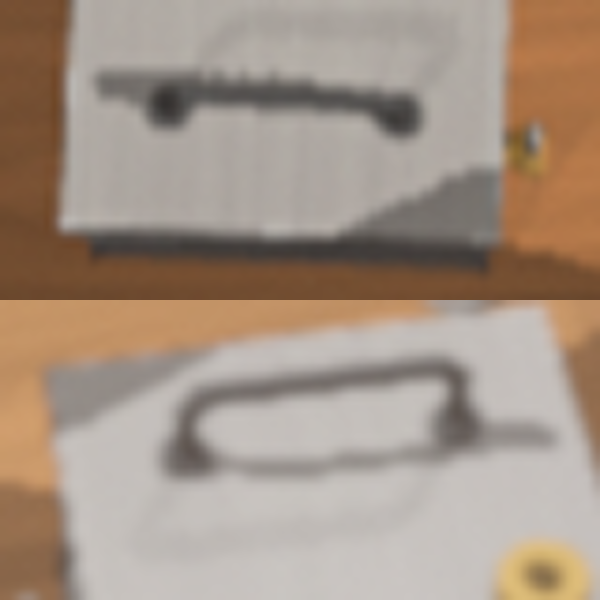

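The bar is in both views, from (170,88) to (400,100) in the top crop. The tank's yaw is about -3°, so I'll turn the closing line to -3° and head for bushing A.

```bash
python3 -m jog '[[[0.028,0.037,0.003,0,0,0.133,1],[0.028,0.037,0.003,0,0,0.133,1],[0.028,0.037,0,0,0,0.133,1],[0.028,0.037,0,0,0,0.133,1],[0.028,0.037,0,0,0,0.133,1],[0.028,0.037,0,0,0,0.133,1],[0.028,0.037,0,0,0,0.133,1],[0.028,0.037,0,0,0,0.133,1],[0.028,0.037,0,0,0,0,1],[0.028,0.037,0,0,0,0,1],[0.028,0.037,0,0,0,0,1],[0.028,0.037,0,0,0,0,1]]]' 60
cat > st.py <<'E'
from h import *
o=env.get_obs();R=o['ee_rot']
print('t',round(o['t'],2),'pos',o['tool_pos'].round(1),'yaw',np.degrees(np.arctan2(R[1,1],R[0,1])).round(2),'z',R[:,2].round(4),'F',o['wrist_force'].round(1),'op',round(o['opening'],3),'g',round(o['gripper_force'],1),'q',o['q'].round(0))
E
python3 st.py; python3 - <<'E'
from h import *
s=shot('scene');t=shot('top')
for us,ut in(((259.8,186.8),(257.8,182.8)),((296.1,183.3),(227.2,181.2))):
    c1,d1=ray(s,us);c2,d2=ray(t,ut);k=np.linalg.lstsq(np.c_[d1,-d2],c2-c1,rcond=None)[0]
    print(onz(s,us,193).round(1),onz(t,ut,193).round(1),((c1+d1*k[0]+c2+d2*k[1])/2).round(1))
E
```

```text
t: 1.5
tool_pos: [611.4, -116.0, 410.8]
ee_rot: [[0.052, 0.999, 0.0], [0.999, -0.052, -0.0], [-0.0, 0.0, -1.0]]
wrist_force: [0.9, 0.1, 0.5]
opening: 1.0
gripper_force: 0.0
t 1.5 pos [ 611.4 -116.   410.8] yaw -3.01 z [ 4.e-04 -2.e-04 -1.e+00] F [0.9 0.1 0.5] op 1.0 g 0.0 q [ 28.  21. -28.  82.  10.  79.  -3.]
[530.2 -31.  193. ] [536.3 -35.2 193. ] [535.4 -33.7 199.5]
[540.   76.9 193. ] [543.8  72.3 193. ] [543.5  73.7 197.5]
```

```bash
python3 -m jog '[[[0.027,0.037,0,0,0,0,1],[0.026,0.037,0,0,0,0,1],[0,0,-0.02,0,0,0,1],[0,0,-0.02,0,0,0,1],[0,0,-0.018,0,0,0,1],[0,0,-0.012,0,0,0,1],[0,0,0,0,0,0,1],[0,0,0,0,0,0,1]]]' 60; python3 - <<'E'
from h import *
s=shot('scene');t=shot('top')
print(env.grasp_offset)
cv2.imwrite('pics/c3.png',np.vstack([cv2.resize(s['pixels'][180:260,220:340],(600,400),interpolation=2)]))
E
```

```text
t: 2.4
tool_pos: [663.7, -43.5, 341.3]
ee_rot: [[0.052, 0.999, 0.001], [0.999, -0.052, 0.0], [0.0, 0.001, -1.0]]
wrist_force: [1.2, 0.2, 0.5]
opening: 0.999
gripper_force: 0.0
154.70000000000002
```

View pics/c3.png

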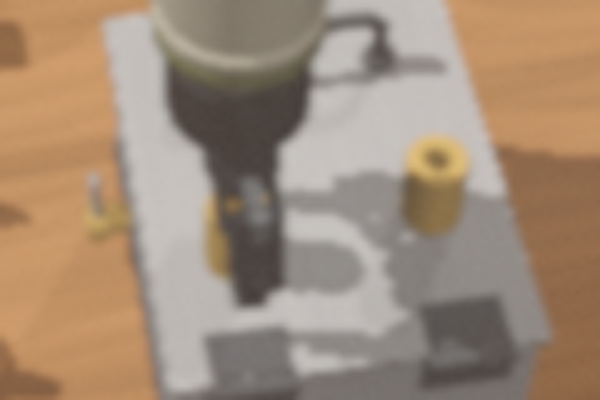

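The bushing sits between the fingers. Its left side shows past the near finger, as expected from this view angle, so I'll close and lift.

```bash
python3 -m jog '[[[0,0,0,0,0,0,-1],[0,0,0,0,0,0,-1],[0,0,0,0,0,0,-1],[0,0,0,0,0,0,-1],[0,0,0,0,0,0,-1],[0,0,0,0,0,0,-1],[0,0,0,0,0,0,-1],[0,0,0,0,0,0,-1]]]' 60; python3 -m jog '[[[0,0,0.015,0,0,0,-1],[0,0,0.025,0,0,0,-1],[0,0,0.03,0,0,0,-1],[0,0,0.01,0,0,0,-1],[0,0,0,0,0,0,-1],[0,0,0,0,0,0,-1]]]' 60
```

```text
t: 3.3
tool_pos: [663.7, -43.5, 341.2]
ee_rot: [[0.052, 0.999, 0.001], [0.999, -0.052, -0.0], [-0.0, 0.001, -1.0]]
wrist_force: [-1.8, 0.2, 4.8]
opening: 0.401
gripper_force: 60.1
t: 3.9
tool_pos: [663.4, -43.5, 419.3]
ee_rot: [[0.052, 0.999, -0.002], [0.999, -0.052, -0.0], [-0.0, -0.002, -1.0]]
wrist_force: [0.1, 0.0, -2.5]
opening: 0.402
gripper_force: 60.0
```

```bash
python3 -m jog '[[[-0.0155,-0.033,0,0,0,0,-1],[-0.0155,-0.033,0,0,0,0,-1],[-0.0155,-0.033,0,0,0,0,-1],[-0.0155,-0.033,0,0,0,0,-1],[-0.0155,-0.033,0,0,0,0,-1],[-0.0155,-0.033,0,0,0,0,-1],[-0.0155,-0.033,-0.02,0,0,0,-1],[-0.0155,-0.033,-0.02,0,0,0,-1],[-0.0155,-0.034,-0.03,0,0,0,-1],[-0.0155,-0.034,-0.03,0,0,0,-1],[0,0,-0.025,0,0,0,-1],[0,0,0,0,0,0,-1]]]'; python3 -m jog '[[[0,0,0,0,0,0,-1],[0,0,0,0,0,0,-1]]]';python3 - <<'E'
from h import *
s=shot('scene')
p=env.get_obs()['tool_pos'];print(proj(s,[[508.5,-374,24],[508.5,-374,83],[p[0],p[1]+1.5,p[2]-186],[p[0],p[1]+1.5,p[2]-136]]))
cv2.imwrite('pics/c4.png',cv2.resize(s['pixels'][195:250,120:195],(750,550),interpolation=2))
cv2.imwrite('pics/c4t.png',cv2.resize(shot('top')['pixels'][165:220,310:385],(750,550),interpolation=2))
E
```

```text
t: 5.1
tool_pos: [506.2, -375.7, 290.0]
ee_rot: [[0.054, 0.999, -0.008], [0.999, -0.054, 0.005], [0.005, -0.008, -1.0]]
wrist_force: [-0.6, 0.2, -1.6]
opening: 0.4
gripper_force: 60.2
t: 5.3
tool_pos: [509.7, -374.4, 297.1]
ee_rot: [[0.05, 0.999, 0.002], [0.999, -0.05, -0.0], [-0.0, 0.002, -1.0]]
wrist_force: [1.0, -0.3, -2.1]
opening: 0.402
gripper_force: 60.2
[[152.73707013 234.08826242]
 [149.04512678 223.18351637]
 [147.51328437 217.90969242]
 [144.06640998 207.71757855]]
```

View pics/c4.png

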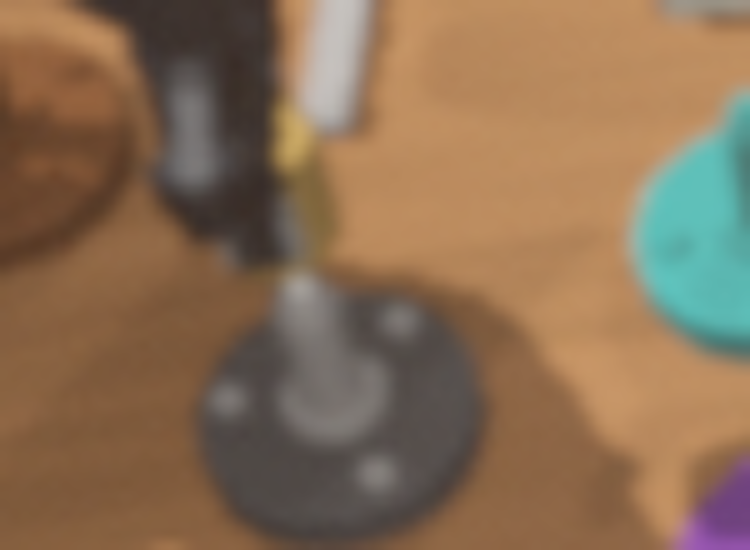

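The gripped bushing hangs just above the pin tip, at crop (300,285). Its edge is within a pixel of the prediction, so I'll nudge and lower slowly, watching the force.

```bash
python3 -m jog '[[[-0.001,-0.001,-0.01,0,0,0,-1],[0,0,-0.01,0,0,0,-1],[0,0,-0.008,0,0,0,-1],[0,0,-0.004,0,0,0,-1],[0,0,-0.004,0,0,0,-1],[0,0,0,0,0,0,-1],[0,0,0,0,0,0,-1]]]'
```

```text
t: 6.1
tool_pos: [507.7, -376.5, 259.9]
ee_rot: [[0.052, 0.999, 0.0], [0.999, -0.052, -0.0], [-0.0, 0.0, -1.0]]
wrist_force: [0.2, 0.1, -2.6]
opening: 0.399
gripper_force: 60.2
```

```bash
python3 -m jog '[[[0.001,0.001,0,0,0,0,-1],[0,0,-0.003,0,0,0,-1],[0,0,-0.003,0,0,0,-1],[0,0,-0.003,0,0,0,-1],[0,0,0,0,0,0,-1],[0,0,0,0,0,0,-1]]]'
```

```text
t: 6.7
tool_pos: [508.5, -375.5, 250.5]
ee_rot: [[0.052, 0.999, -0.0], [0.999, -0.052, 0.0], [0.0, -0.0, -1.0]]
wrist_force: [-1.1, 0.3, -2.1]
opening: 0.402
gripper_force: 60.4
```

```bash
python3 -m jog '[[[0,0,-0.006,0,0,0,-1],[0,0,-0.006,0,0,0,-1],[0,0,-0.006,0,0,0,-1],[0,0,-0.006,0,0,0,-1],[0,0,-0.006,0,0,0,-1],[0,0,-0.004,0,0,0,-1],[0,0,-0.002,0,0,0,-1],[0,0,0,0,0,0,-1],[0,0,0,0,0,0,-1]]]'
```

```text
t: 7.6
tool_pos: [508.4, -375.5, 214.7]
ee_rot: [[0.052, 0.999, -0.0], [0.999, -0.052, 0.0], [0.0, -0.0, -1.0]]
wrist_force: [-1.5, -0.9, -2.3]
opening: 0.399
gripper_force: 60.2
```

```bash
python3 -m jog '[[[0,0,-0.002,0,0,0,-1],[0,0,-0.0015,0,0,0,-1],[0,0,-0.001,0,0,0,-1],[0,0,0,0,0,0,-1]]]'; python3 -m jog '[[[0,0,0,0,0,0,0.1],[0,0,0,0,0,0,0.1],[0,0,0,0,0,0,0.3],[0,0,0,0,0,0,0.5],[0,0,0,0,0,0,0.5],[0,0,0.02,0,0,0,0.5],[0,0,0.03,0,0,0,0.6],[0,0,0.035,0,0,0,1],[0,0,0.035,0,0,0,1],[0,0,0.04,0,0,0,1],[0,0,0.03,0,0,0,1],[0,0,0.02,0,0,0,1]]]'
```

```text
t: 8.0
tool_pos: [508.5, -375.6, 210.2]
ee_rot: [[0.052, 0.999, 0.0], [0.999, -0.052, -0.0], [-0.0, 0.0, -1.0]]
wrist_force: [-3.3, -1.3, -1.7]
opening: 0.402
gripper_force: 60.5
t: 9.2
tool_pos: [508.7, -375.4, 423.2]
ee_rot: [[0.052, 0.999, 0.003], [0.999, -0.052, -0.002], [-0.002, 0.003, -1.0]]
wrist_force: [-0.0, -0.1, -0.5]
opening: 1.002
gripper_force: 0.0
```

```bash
python3 -m jog '[[[0.0124,0.0374,0,0,0,0,1],[0.0124,0.0374,0,0,0,0,1],[0.0124,0.0374,0,0,0,0,1],[0.0124,0.0374,0,0,0,0,1],[0.0124,0.0374,0,0,0,0,1],[0.0124,0.0374,0,0,0,0,1],[0.0124,0.0374,0,0,0,0,1],[0.0124,0.0374,0,0,0,0,1],[0.0124,0.0374,0,0,0,0,1],[0.0124,0.0374,0,0,0,0,1],[0.0124,0.0374,0,0,0,0,1],[0.0124,0.0374,0,0,0,0,1]]]'; python3 -m jog '[[[0,0,0,0,0,0,1],[0,0,0,0,0,0,1]]]'; python3 - <<'E'
from h import *
s=shot('scene');t=shot('top')
cv2.imwrite('pics/c5.png',np.hstack([cv2.resize(s['pixels'][205:255,125:175],(400,400),interpolation=2),cv2.resize(t['pixels'][170:220,320:370],(400,400),interpolation=2)]))
E
```

```text
t: 10.4
tool_pos: [657.7, 74.8, 420.3]
ee_rot: [[0.052, 0.999, 0.0], [0.999, -0.052, -0.0], [0.0, 0.0, -1.0]]
wrist_force: [0.1, -0.8, -0.0]
opening: 0.998
gripper_force: 0.0
t: 10.6
tool_pos: [657.4, 74.6, 419.9]
ee_rot: [[0.05, 0.999, -0.0], [0.999, -0.05, 0.0], [0.0, -0.0, -1.0]]
wrist_force: [0.5, -0.9, -0.4]
opening: 1.003
gripper_force: 0.0
```

View pics/c5.png

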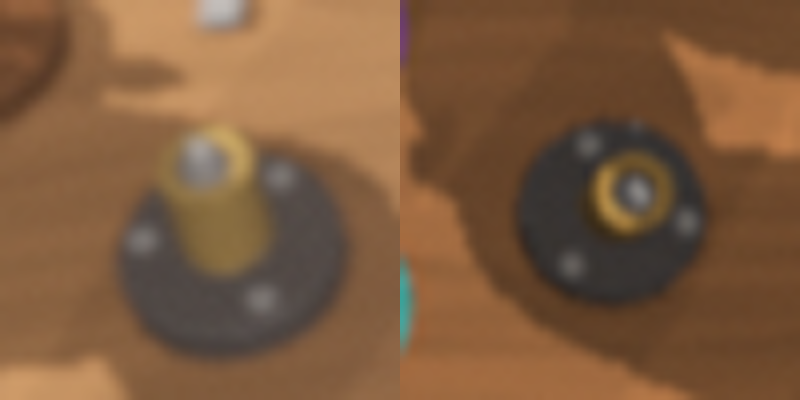

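The bushing stands fully down on the pin in both views: at (215,200) in the left crop, with the pin nose just above the rim at (205,155). Bushing B is next.

```bash
python3 -m jog '[[[0,-0.001,-0.02,0,0,0,1],[0,0,-0.02,0,0,0,1],[0,0,-0.02,0,0,0,1],[0,0,-0.012,0,0,0,1],[0,0,-0.006,0,0,0,1],[0,0,0,0,0,0,-1],[0,0,0,0,0,0,-1],[0,0,0,0,0,0,-1],[0,0,0,0,0,0,-1],[0,0,0,0,0,0,-1],[0,0,0,0,0,0,-1],[0,0,0,0,0,0,-1]]]' 60; python3 -m jog '[[[0,0,0,0,0,0,-1],[0,0,0.015,0,0,0,-1],[0,0,0.03,0,0,0,-1],[0,0,0.03,0,0,0,-1],[0,0,0.01,0,0,0,-1],[0,0,0,0,0,0,-1],[0,0,0,0,0,0,-1]]]' 60
```

```text
t: 11.9
tool_pos: [657.5, 72.5, 343.5]
ee_rot: [[0.052, 0.999, 0.002], [0.999, -0.052, 0.0], [0.0, 0.002, -1.0]]
wrist_force: [-2.7, -0.7, 6.5]
opening: 0.416
gripper_force: 59.7
t: 12.6
tool_pos: [657.2, 72.2, 425.8]
ee_rot: [[0.052, 0.999, -0.002], [0.999, -0.052, -0.0], [-0.0, -0.002, -1.0]]
wrist_force: [-0.3, -0.1, -3.9]
opening: 0.416
gripper_force: 60.4
```

```bash
python3 -m jog '[[[-0.0142,0.0315,0,0,0,0,-1],[-0.0142,0.0315,0,0,0,0,-1],[-0.0142,0.0315,0,0,0,0,-1],[-0.0142,0.0315,0,0,0,0,-1],[-0.0142,0.0315,0,0,0,0,-1],[-0.0142,0.0315,0,0,0,0,-1],[-0.0142,0.0315,0,0,0,0,-1],[-0.0142,0.0315,-0.01,0,0,0,-1],[-0.0142,0.0315,-0.02,0,0,0,-1],[-0.0142,0.0315,-0.03,0,0,0,-1],[0,0,-0.04,0,0,0,-1],[0,0,-0.04,0,0,0,-1]]]'; python3 -m jog '[[[0,0,-0.02,0,0,0,-1],[0,0,0,0,0,0,-1],[0,0,0,0,0,0,-1]]]'
```

```text
t: 13.8
tool_pos: [513.8, 388.3, 284.2]
ee_rot: [[0.049, 0.999, -0.002], [0.999, -0.049, -0.001], [-0.001, -0.002, -1.0]]
wrist_force: [0.3, -0.2, -3.8]
opening: 0.41
gripper_force: 60.4
t: 14.1
tool_pos: [515.2, 387.2, 266.8]
ee_rot: [[0.052, 0.999, -0.001], [0.999, -0.052, -0.0], [-0.001, -0.001, -1.0]]
wrist_force: [-1.1, 0.3, -3.2]
opening: 0.417
gripper_force: 60.6
```

Lower by 75 mm in total, slowing near the floor.

```bash
python3 -m jog '[[[0,0,-0.02,0,0,0,-1],[0,0,-0.02,0,0,0,-1],[0,0,-0.015,0,0,0,-1],[0,0,-0.01,0,0,0,-1],[0,0,-0.005,0,0,0,-1],[0,0,-0.002,0,0,0,-1],[0,0,0,0,0,0,-1],[0,0,0,0,0,0,-1]]]'
```

```text
t: 14.9
tool_pos: [515.6, 387.6, 196.0]
ee_rot: [[0.052, 0.999, 0.001], [0.999, -0.052, 0.001], [0.001, 0.001, -1.0]]
wrist_force: [-0.3, 0.8, -2.3]
opening: 0.414
gripper_force: 60.5
```

```bash
python3 -m jog '[[[0,0,-0.002,0,0,0,-1],[0,0,-0.001,0,0,0,-1],[0,0,0,0,0,0,-1]]]'
```

```text
t: 15.2
tool_pos: [515.3, 387.3, 192.1]
ee_rot: [[0.052, 0.999, -0.0], [0.999, -0.052, -0.0], [-0.0, -0.0, -1.0]]
wrist_force: [0.0, -0.4, -3.8]
opening: 0.411
gripper_force: 60.5
```

```bash
python3 -m jog '[[[0,0,-0.001,0,0,0,-1],[0,0,0,0,0,0,0],[0,0,0,0,0,0,0.2],[0,0,0,0,0,0,0.4],[0,0,0,0,0,0,0.5],[0,0,0.02,0,0,0,0.5],[0,0,0.035,0,0,0,0.5],[0,0,0.04,0,0,0,1],[0,0,0.04,0,0,0,1],[0,0,0.04,0,0,0,1],[0,0,0.04,0,0,0,1],[0,0,0.01,0,0,0,1]]]'; python3 -m jog '[[[0.0025,-0.037,0,0,0,0,1],[0.0025,-0.037,0,0,0,0,1],[0.0025,-0.037,0,0,0,0,1],[0.0025,-0.037,0,0,0,0,1],[0.0025,-0.037,0,0,0,0,1],[0.0025,-0.037,0,0,0,0,1],[0.0025,-0.037,0,0,0,0,1],[0.0025,-0.037,0,0,0,0,1],[0.0025,-0.037,0,0,0,0,1],[0,-0.034,0,0,0,0,1],[0,0,0,0,0,0,1],[0,0,0,0,0,0,1]]]'; python3 - <<'E'
from h import *
s=shot('scene')
x,y=[int(v) for v in proj(s,[515,387,25])[0]]
cv2.imwrite('pics/c6.png',np.hstack([cv2.resize(s['pixels'][y-30:y+30,x-30:x+30],(400,400),interpolation=2),cv2.resize(s['pixels'][165:225,240:300],(400,400),interpolation=2)]))
E
```

```text
t: 16.4
tool_pos: [515.4, 388.0, 421.6]
ee_rot: [[0.052, 0.999, 0.006], [0.999, -0.052, 0.004], [0.005, 0.005, -1.0]]
wrist_force: [-0.9, 0.9, 0.8]
opening: 1.001
gripper_force: 0.0
t: 17.6
tool_pos: [537.8, 19.8, 415.9]
ee_rot: [[0.054, 0.999, -0.0], [0.999, -0.054, 0.0], [0.0, -0.0, -1.0]]
wrist_force: [1.0, 0.4, 0.7]
opening: 0.998
gripper_force: 0.0
```

View pics/c6.png

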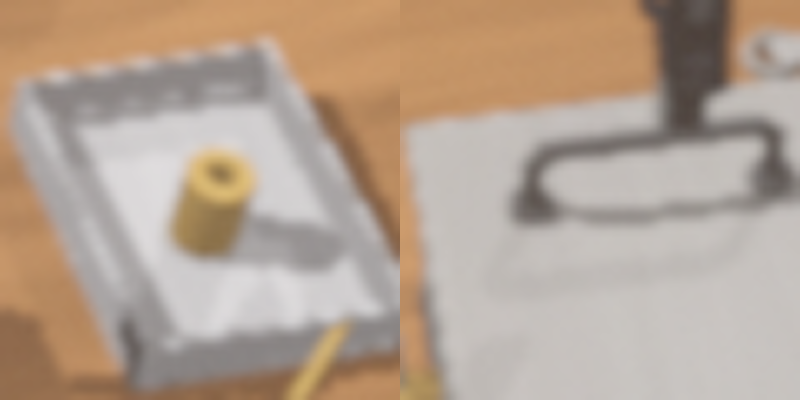

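Bushing B stands upright in the tray, at (215,200) in the left crop. The handle is free, with the fingers above it at (695,100). I'll descend and close gently.

```bash
python3 -m jog '[[[0,0,-0.02,0,0,0,1],[0,0,-0.02,0,0,0,1],[0,0,-0.015,0,0,0,1],[0,0,-0.01,0,0,0,1],[0,0,-0.003,0,0,0,1],[0,0,0,0,0,0,1],[0,0,0,0,0,0,1]]]'; python3 -m jog '[[[0,0,0,0,0,0,-1],[0,0,0,0,0,0,-1],[0,0,0,0,0,0,-1],[0,0,0,0,0,0,-1],[0,0,0,0,0,0,-1],[0,0,0,0,0,0,-1],[0,0,0,0,0,0,-1],[0,0,0,0,0,0,-1],[0,0,0,0,0,0,-1],[0,0,0,0,0,0,-1],[0,0,0,0,0,0,-1],[0,0,0,0,0,0,-1]]]' 30
```

```text
t: 18.35
tool_pos: [538.1, 20.5, 349.0]
ee_rot: [[0.052, 0.999, 0.001], [0.999, -0.052, 0.0], [0.0, 0.001, -1.0]]
wrist_force: [0.6, 0.5, 0.6]
opening: 1.002
gripper_force: 0.0
t: 19.55
tool_pos: [536.5, 20.6, 348.2]
ee_rot: [[0.052, 0.999, -0.005], [0.999, -0.052, -0.001], [-0.001, -0.005, -1.0]]
wrist_force: [-14.6, 0.2, 10.7]
opening: 0.105
gripper_force: 30.0
```

The bar is about 1.6 mm nearer to me than commanded, so I'll recentre, tighten the grip and zero the forces.

```bash
python3 -m jog '[[[-0.0018,0,0,0,0,0,-1],[0,0,0.001,0,0,0,-1],[0,0,0,0,0,0,-1],[0,0,0,0,0,0,-1]]]' 80
```

```text
t: 19.95
tool_pos: [535.8, 20.4, 348.5]
ee_rot: [[0.052, 0.999, -0.002], [0.999, -0.052, 0.0], [0.0, -0.002, -1.0]]
wrist_force: [-2.7, 0.6, -6.9]
opening: 0.088
gripper_force: 78.0
```

```bash
python3 -m jog '[[[0,0,0.001,0,0,0,-1],[0,0,0.001,0,0,0,-1],[0,0,0,0,0,0,-1]]]' 80
```

```text
t: 20.25
tool_pos: [536.0, 20.4, 350.7]
ee_rot: [[0.052, 0.999, -0.001], [0.999, -0.052, 0.0], [0.0, -0.001, -1.0]]
wrist_force: [3.2, 1.5, -12.7]
opening: 0.084
gripper_force: 77.9
```

```bash
python3 -m jog '[[[0,0,0.001,0,0,0,-1],[0.0002,0,0.001,0,0,0,-1],[0,0,0,0,0,0,-1]]]' 80
```

```text
t: 20.55
tool_pos: [536.2, 20.3, 351.9]
ee_rot: [[0.052, 0.999, -0.001], [0.999, -0.052, 0.001], [0.001, -0.001, -1.0]]
wrist_force: [6.6, 3.0, -21.7]
opening: 0.085
gripper_force: 78.0
```

```bash
python3 -m jog '[[[0.0002,0,0.001,0,0,0,-1],[0.0002,0,0.001,0,0,0,-1],[0,0,0,0,0,0,-1]]]' 80
```

```text
t: 20.85
tool_pos: [536.7, 20.3, 353.9]
ee_rot: [[0.052, 0.999, -0.001], [0.999, -0.052, 0.001], [0.001, -0.001, -1.0]]
wrist_force: [6.0, 2.0, -20.0]
opening: 0.088
gripper_force: 78.6
```

```bash
python3 -m jog '[[[0.0002,0,0.001,0,0,0,-1],[0.0002,0,0.001,0,0,0,-1],[0.0002,0,0.001,0,0,0,-1],[0.0002,0,0.001,0,0,0,-1],[0,0,0,0,0,0,-1],[0,0,0,0,0,0,-1]]]' 80
```

```text
t: 21.45
tool_pos: [537.6, 20.2, 358.5]
ee_rot: [[0.052, 0.999, -0.0], [0.999, -0.052, 0.0], [0.0, -0.0, -1.0]]
wrist_force: [5.6, 1.9, -17.6]
opening: 0.084
gripper_force: 78.8
```

The force is still 17.6 N after about 10 mm of rise, so I'll check with the camera whether the lid follows.

```bash
python3 - <<'E'
from h import *
s=shot('scene')
cv2.imwrite('pics/c7.png',cv2.resize(s['pixels'][155:245,230:340],(770,590),interpolation=2))
E
```

```text
(no output)
```

View pics/c7.png

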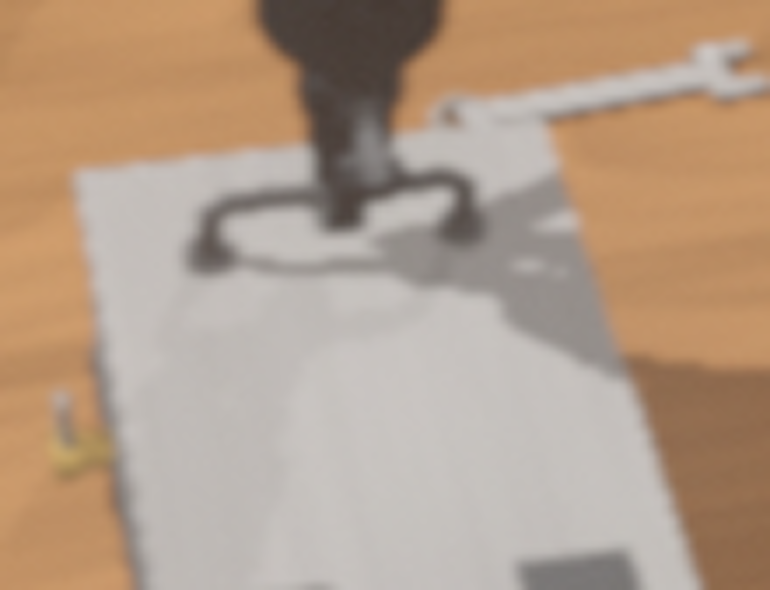

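The fingers still hold the bar, at (345,200). The lid's front corners are at (77,172) and (548,125) in this crop, so I'll work out the angle from those.

```bash
cat > ang.py <<'E'
from h import *
yaw=np.radians(-3.2);X=np.array([np.cos(yaw),np.sin(yaw),0]);Y=np.array([-X[1],X[0],0])
H=np.array([536.0,20.5,0])+213*X; H[2]=152
def pt(d,y,h,th): # d in front of hinge, h above axis
    return H+Y*y-X*(d*np.cos(th)-h*np.sin(th))+np.array([0,0,d*np.sin(th)+h*np.cos(th)])
if __name__=='__main__':
    s=shot('scene')
    for th in(0,.03,.05,.08,.11,.14):
        P=[pt(272,-105,3,th),pt(272,105,3,th),pt(213,-52,41,th),pt(213,52,41,th)]
        print(th,proj(s,P).round(1).tolist(),'bar z,x',pt(213,0,41,th).round(1))
E
python3 ang.py
```

```text
0 [[239.8, 183.3], [306.3, 175.2], [259.9, 187.6], [294.5, 183.3]] bar z,x [536.   20.5 193. ]
0.03 [[239.7, 181.6], [306.5, 173.5], [259.9, 186.5], [294.8, 182.2]] bar z,x [537.3  20.4 199.4]
0.05 [[239.7, 180.5], [306.7, 172.4], [260.0, 185.8], [294.9, 181.5]] bar z,x [538.3  20.4 203.6]
0.08 [[239.6, 178.9], [307.0, 170.8], [260.1, 184.8], [295.2, 180.5]] bar z,x [540.   20.3 209.9]
0.11 [[239.6, 177.3], [307.3, 169.2], [260.2, 183.8], [295.5, 179.5]] bar z,x [541.8  20.2 216.1]
0.14 [[239.5, 175.8], [307.6, 167.6], [260.3, 182.9], [295.8, 178.6]] bar z,x [543.8  20.1 222.3]
```

The angle is about 0.045 rad, so the lid follows. I'll continue slowly, 3.5 mm at a time.

```bash
python3 -m jog '[[[0.0003,0,0.0012,0,0,0,-1],[0.0003,0,0.0012,0,0,0,-1],[0.0003,0,0.0012,0,0,0,-1],[0,0,0,0,0,0,-1],[0,0,0,0,0,0,-1]]]' 80
```

```text
t: 22.05
tool_pos: [538.5, 20.2, 362.1]
ee_rot: [[0.052, 0.999, -0.0], [0.999, -0.052, 0.0], [0.0, -0.0, -1.0]]
wrist_force: [5.0, 1.9, -17.3]
opening: 0.081
gripper_force: 78.8
```

```bash
cat > edge.py <<'E'
from ang import *
s=shot('scene');sat=cv2.cvtColor(s['pixels'],cv2.COLOR_BGR2HSV)[...,1].astype(float)
for u in(246,250,254,300,303):
    c=sat[155:200,u];j=np.where((c[:-1]>65)&(c[1:]<=65))[0]
    j=j[-1] if len(j) else 0
    v=155+j+(c[j]-65)/(c[j]-c[j+1]+1e-9)
    best=[]
    for th in np.arange(0,.2,.002):
        a,b=proj(s,[pt(272,-105,3,th),pt(272,105,3,th)]);best.append((abs(a[1]+(b[1]-a[1])*(u-a[0])/(b[0]-a[0])-v),th))
    print(u,round(v,2),'theta',round(min(best)[1],3))
E
python3 edge.py; python3 st.py
```

```text
246 178.82 theta 0.068
250 178.28 theta 0.068
254 177.83 theta 0.068
300 169.32 theta 0.124
303 168.87 theta 0.126
t 22.1 pos [538.5  20.2 362.1] yaw -2.98 z [-1.e-04  3.e-04 -1.e+00] F [  5.7   2.  -16.6] op 0.086 g 78.8 q [ 21.  12. -32.  99.   7.  71. -15.]
```

The left edge gives 0.068 rad, which agrees with the 13.6 mm rise, so nothing is slipping. About 9 mm remain.

```bash
python3 -m jog '[[[0.0003,0,0.0012,0,0,0,-1],[0.0003,0,0.0012,0,0,0,-1],[0.0003,0,0.0012,0,0,0,-1],[0.0003,0,0.0012,0,0,0,-1],[0.0003,0,0.0012,0,0,0,-1],[0.0003,0,0.0012,0,0,0,-1],[0.0003,0,0.001,0,0,0,-1],[0,0,0,0,0,0,-1],[0,0,0,0,0,0,-1],[0,0,0,0,0,0,-1],[0,0,0,0,0,0,-1]]]' 80; python3 edge.py; python3 st.py
```

```text
t: 23.2
tool_pos: [540.7, 20.1, 370.1]
ee_rot: [[0.052, 0.999, -0.0], [0.999, -0.052, 0.0], [0.0, -0.0, -1.0]]
wrist_force: [8.1, 1.2, -19.3]
opening: 0.083
gripper_force: 78.5
246 176.83 theta 0.104
250 176.14 theta 0.108
254 175.82 theta 0.106
300 169.36 theta 0.124
303 168.91 theta 0.126
t 23.25 pos [540.6  20.1 370.1] yaw -2.99 z [-1.e-04  3.e-04 -1.e+00] F [  7.8   1.5 -20.6] op 0.083 g 78.5 q [ 21.  12. -32.  98.   7.  72. -15.]
```

```bash
python3 -m jog '[[[0.0006,0,0.001,0,0,0,-1],[0.0003,0,0,0,0,0,-1],[0,0,0,0,0,0,-1],[0,0,0,0,0,0,-1],[0,0,0,0,0,0,-1],[0,0,0,0,0,0,-1],[0,0,0,0,0,0,-1],[0,0,0,0,0,0,-1],[0,0,0,0,0,0,-1],[0,0,0,0,0,0,-1]]]' 80; python3 - <<'E'
from h import *
s=shot('scene','f.png')
E
python3 edge.py; python3 st.py
```

```text
t: 24.25
tool_pos: [541.3, 20.2, 371.9]
ee_rot: [[0.052, 0.999, -0.0], [0.999, -0.052, -0.0], [-0.0, -0.0, -1.0]]
wrist_force: [0.2, -1.5, -17.9]
opening: 0.088
gripper_force: 77.6
246 176.52 theta 0.11
250 176.09 theta 0.11
254 175.52 theta 0.112
300 169.39 theta 0.122
303 168.87 theta 0.126
t 24.35 pos [541.3  20.1 371.9] yaw -2.99 z [-5.e-04 -2.e-04 -1.e+00] F [  0.2  -1.  -17.7] op 0.079 g 77.6 q [ 21.  12. -32.  98.   7.  72. -15.]
```

View pics/f.png

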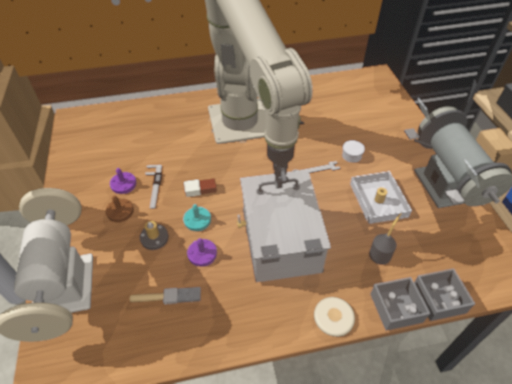

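The picture shows bushing A on the pin (153,230), bushing B in the tray (382,195) and the lid held at about 0.11 rad, with nothing else disturbed. I'm handing in.

```bash
python3 -c "
from workcell import env
print(env.hand_in())"
```

```text
the job is handed in; nothing more can be done
None
```

I've handed the job in: the wide-bore bushing stands fully down on the gauge pin, the tight one is in the reject tray, and the gripper is holding the lid still at about 0.11 rad (3 cm at the front edge). The pull at the wrist stayed near 18 N instead of the expected 5–8 N; I found no cause, but the camera showed no slip.

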